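# Clear the stake and shut the seed case's sliding hatch

### The job

A wooden plant stake has been left lying across the open hatchway of the seed-raising case. Lift it away and lay it flat in the middle of the shallow wooden tray without dropping it; then push the sliding hatch along its track until it is fully home against the end of the frame, pressing firmly at the end but without overstraining the sprung grip. Leave the pots, trowel, mister and timer where they are.

Things in the scene. Friction and masses are not known exactly. Their poses are not given: they have to be found in the camera images.
- case: Low wooden seed-raising case, fixed: 240 mm (its x) by 380 mm (its y), walls 100 mm high, on the left or right, turned up to 0.28 rad. Origin at the centre of its underside, z up. Its -y half is roofed by a board, its +y half is the open hatchway. Rails run along y on both long walls (x = +-110 mm, tops at z = 106 mm), with the sliding hatch on them.
- frame_end (a point): The upright end of the case's frame that the hatch closes against: middle of its inner face, at case x = 0, y = +170 mm, z = 112 mm. It reaches up to z = 124 mm over the whole width. Axes as the case's.
- hatch (a joint): How far the white sliding hatch is open, m: 0 = shut; starts 0.115 to 0.155. Panel 240 mm (case x) by 180 mm (case y), z = 107 to 121 mm in the case's frame; its centre is at case y = 80 mm minus this value, so it shuts towards case +y. It runs stiffly, about 6 N when open and stiffer towards the frame (up to about 11 N), and stays where it is left.
- hatch_grip (a joint): Give of the hatch's grip on its spring mount along the track, m: 0 unloaded, positive towards the frame (case +y). The push bends it 1 mm per 2 N (so the grip runs ahead of the hatch while pushed); beyond 11 mm (22 N) the mount is damaged.
- grip_top (a point): Top centre of the black grip on the hatch: an upright block 60 mm (case x) by 16 mm (case y), from 2 mm above the hatch panel to 42 mm above it (z = 163 mm in the case's frame), in the middle of the panel; axes as the case's.
- stake: Square wooden plant stake, 20 x 20 mm, 300 mm long along its x axis, pointed over the last 30 mm at +x, 50 to 100 g. Lies flat across the rails in the hatchway, roughly along the case's x, in the hatch's way. Origin at mid-length on its underside, z up.
- stake_mid (a point): Centre of the stake: mid-length, 10 mm above its underside.
- tray: Open shallow wooden tray, fixed: 370 mm (its x) by 170 mm (its y) outside, 28 mm high, walls and floor 5 mm. Origin at the centre of its underside, z up. Stands on the other side from the case; turned up to 0.35 rad.
- seed_pot: small terracotta pot, 64 mm across the rim, 60 mm high, standing inside the case under the hatchway (its rim 36 mm below the rail tops); origin at the centre of its underside
- pot_a: white ceramic pot, 80 mm across, 80 mm high, on the lazy Susan; origin at the centre of its underside
- pot_b: terracotta pot, 68 mm across, 70 mm high, on the lazy Susan; origin at the centre of its underside
- pot_c: white ceramic pot, 76 mm across, 95 mm high, on the lazy Susan (a white plastic disc 230 mm across, 26 mm high, at the left side); origin at the centre of its underside
- trowel: stainless hand trowel with wooden handle, about 310 mm long, 70 mm wide, 27 mm high, lying across the far part of the counter; origin on its underside near the middle, x axis from handle to blade
- mister: green plastic plant mister, 90 mm across, 170 mm high, standing at the right side; origin at the centre of its underside
- timer: grey garden-tap timer, box 80 x 75 x 55 mm with a dial on top (80 mm high in all), near the far edge; origin at the centre of its underside

How it is judged:
By the outcome, as a careful person would: the job done as asked, in the order asked, and still so for the second after the job is handed in, with the robot touching nothing.
It also fails if it takes over 61 s, if anything falls off the work surface, if the arm or the gripper's body presses on something with over 40 N, if the wrist force passes 120 N, or if a joint passes its speed limit or range.

### The arm

A 6-joint arm with a two-finger parallel gripper is mounted at the origin on the work surface. World frame = base frame: x ahead of the robot, y to its left, z up, the work surface at z = 0. Lengths are in mm, angles in degrees, forces in N, time in s.
With the tool pointing down it reaches from about 425 to 1125 mm from the base axis. Payload 14.9 kg.
Tool frame: the origin (TCP) lies between the finger pads; the fingertips stand 25 mm ahead of it and the grasp point (between the pads) lies 6 mm ahead of it; x points along the fingers, z is the direction in which the jaws open and shut, and the axes are right-handed (so a half turn about x gives the same grasp; the last joint's range is limited). The gripper opens to 91 mm and grips with 3 to 60 N. Pads are 32 mm wide; open, the fingers measure 118 mm over their backs; the gripper's body (76 mm by 178 mm) begins 60 mm behind the grasp point.
Start: joints at [63.524, 21.709, 99.362, -0, 58.929, -1.908], TCP at [291.054, 636.636, 238.932] pointing down, gripper open.
Joint ranges: [-158.91, 158.91], [-42.39, 125.64], [0.06, 152.35], [-60.88, 240.88], [17.5, 164.5], [-176.32, 176.32]. Speed limits (degrees/s): [108.29, 108.29, 136.94, 180, 180, 180].

### API

Orientations are given as a 3x3 rotation matrix whose columns are the frame's x, y, z axes.
In Python, from bench import sensors, read_camera, camera_info, robot gives the robot as it stands.
- The arm moves only by the tool play_rows, never from a script. Its argument "deltas" is a list of rows, each a list of 2 entries, a list of its own where there are three numbers: the shift along the tool's x, y, z scaled (see below), then the turn, a rotation vector about the tool's x, y, z scaled (see below). A call has 1 to 8 rows; each row shifts and turns the pose as measured when the row begins, along the tool's axes as they then stand; what a row does not reach is not made up. The controller multiplies each number of a shift by 0.3 m and each number of a turn by 45 degrees. A row lasts 1/10 s, in which the tool goes at most 50 mm and 8.59 degrees, less where a joint would pass 70% of its speed; a pose out of reach is approached as far as the arm can. A call with a number of a shift or a turn outside -1 to 1 is refused whole. A call with a gripper value outside its range is refused whole. "gripper" is the opening, from 0 (shut) to 1 (fully open), set as the call begins (left out, the last holds). The fingers move at their own pace and stop on an object; "newtons" is the grip in N (left out, the last holds). Time passes only in rows, so rows that do not move let the fingers close. It gives the time, the measured TCP pose, the force and the opening at its end, in the units of the state.
- sensors.read_state(): the state, without advancing time (a new reading comes with each control period).
- read_camera(name): name is "scene" or "top" or "wrist"; returns (picture, depth): 384x512x3 uint8, blue, green, red; 384x512 float32, mm along the optical axis (not along the pixel's ray), 0 where there is no reading.
- camera_info(name): a dict with "intrinsics" (3x3 intrinsics, pixels), "D" ([k1, k2, p1, p2, k3] as OpenCV has them; the pictures are not rectified), "R" (3x3) and "t" (3): a world point X has camera coordinates R X + t; the wrist camera has in their place "mount" (4x4, takes a point from camera to tool coordinates, whose origin is the TCP and whose axes are the tool frame's). Camera axes: x right, y down, z forward; pixel columns grow to the right and rows downward; lengths in mm; the calibration is good to about 2 mm. A picture is of the moment at which its call begins: read the wrist's pose just before it. camera_info takes no time and is no camera call.
- robot.hand_in(): hands the job in, once; it reports no verdict.
The state is a dict: "time_s": time; "q": joint angles; "qd": joint speeds; "joint_torque": joint torques, N m; "position": TCP position; "tool_rot": TCP orientation; "contact_force": force on the tool from outside, world axes, zero at the start; "wrist_torque": the same for the moment, N m; "finger_gap": finger opening in mm.
Only numpy, scipy, OpenCV 4.12 (cv2) and the standard library are available. Lean on these libraries where they do the work, as an engineer would, in place of code of your own. Each camera call takes 0.05 s, during which the arm holds its last target. There are 200 camera calls.

## Working session

There is one attempt and no reset: what is moved stays moved. The work goes in short steps, Python scripts to look and compute and a tool call to move; the robot and the scene stay as the last step left them, time stands still between calls to the robot, and variables do not carry over. Pictures are saved under pics/ and viewed, about 8 in all and at most 12, crops included, and the job is handed in when it is done.

Besides the shell and the picture viewer there is one more tool, called after "Call:" by a JSON object that holds its "fn" and its "kwargs". play_rows: Moves the arm, as the interface text tells. Its arguments: {"type":"object","properties":{"deltas":{"type":"array"},"gripper":{"type":"number"},"newtons":{"type":"number"}},"required":["deltas"]}

```bash
ls; mkdir -p pics; cat > h.py <<'E'
import numpy as np, cv2
from bench import sensors, read_camera, camera_info, robot
def cloud(name):
    s=sensors.read_state(); im,d=read_camera(name); ci=camera_info(name)
    K=np.array(ci["intrinsics"]);D=np.array(ci["D"])
    v,u=np.mgrid[0:384,0:512]
    p=cv2.undistortPoints(np.stack([u,v],-1).reshape(-1,1,2).astype(np.float32),K,D).reshape(384,512,2)
    c=np.dstack([p*d[...,None],d])
    if "mount" in ci:
        M=np.array(ci["mount"]);t=c@M[:3,:3].T+M[:3,3]
        w=t@np.array(s["tool_rot"]).T+np.array(s["position"])
    else: w=(c-np.array(ci["t"]))@np.array(ci["R"])
    w[d==0]=np.nan
    return im,w
E
python3 - <<'E'
from h import *
a=[]
for n in("scene","top"):
    im,w=cloud(n); np.savez(f"{n}.npz",im=im,w=w); a.append(im)
cv2.imwrite("pics/1.png",cv2.resize(np.vstack(a),None,fx=.78,fy=.78))
cv2.imwrite("pics/2.png",cv2.resize(a[1],(800,600)))
print(sensors.read_state())
for n in("scene","top","wrist"):print({k:np.round(v,3).tolist() for k,v in camera_info(n).items()})
E
```

```text
pics
{'time_s': 0.1, 'q': array([ 6.35238954e+01,  2.17363522e+01,  9.93910564e+01, -1.04088863e-03,
        5.89284293e+01, -1.90736067e+00]), 'qd': array([-0.02302812, -0.09569189, -0.03839139, -0.01161451,  0.09286377,
        0.02419605]), 'joint_torque': array([-1.70565127e-03, -7.65040040e+01, -4.35290766e+01,  6.51105191e-02,
        3.98906018e-02, -1.23979666e-05]), 'position': array([290.90888655, 636.3370636 , 238.35399048]), 'tool_rot': array([[-4.20551938e-04, -9.09466962e-01,  4.15775983e-01],
       [-8.79280917e-04,  4.15776196e-01,  9.09466537e-01],
       [-9.99999525e-01,  1.68940270e-05, -9.74532430e-04]]), 'contact_force': array([-0.05893603,  0.34400603,  0.14938393]), 'wrist_torque': array([ 0.02035198, -0.01186474,  0.02211312]), 'finger_gap': 90.86134958754619}
{'intrinsics': [[358.176, 0.0, 253.418], [0.0, 358.176, 192.527], [0.0, 0.0, 1.0]], 'D': [-0.1, 0.0, 0.0, 0.0, 0.0], 'R': [[0.873, 0.487, -0.018], [0.276, -0.525, -0.805], [-0.401, 0.698, -0.593]], 't': [-535.315, -62.542, 1856.717]}
{'intrinsics': [[478.113, 0.0, 256.047], [0.0, 478.113, 195.592], [0.0, 0.0, 1.0]], 'D': [-0.02, 0.0, 0.0, 0.0, 0.0], 'R': [[0.024, -1.0, -0.001], [-0.992, -0.023, -0.122], [0.122, 0.003, -0.992]], 't': [-13.562, 609.322, 2076.222]}
{'intrinsics': [[332.047, 0.0, 256.576], [0.0, 332.047, 187.936], [0.0, 0.0, 1.0]], 'D': [-0.065, 0.0, 0.0, 0.0, 0.0], 'mount': [[-0.002, -0.295, 0.955, -145.772], [0.001, -0.955, -0.295, 84.95], [1.0, 0.0, 0.002, -0.479], [0.0, 0.0, 0.0, 1.0]]}
```

View pics/1.png

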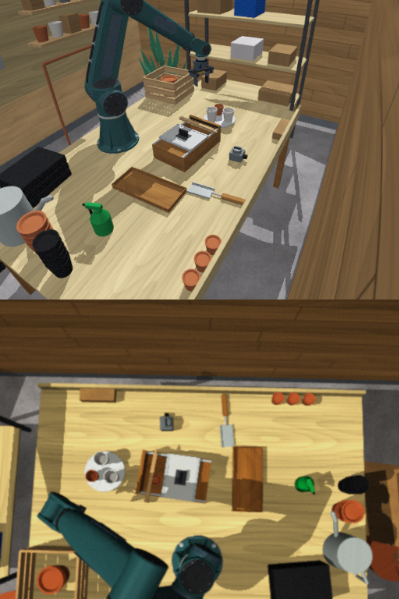

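View pics/2.png

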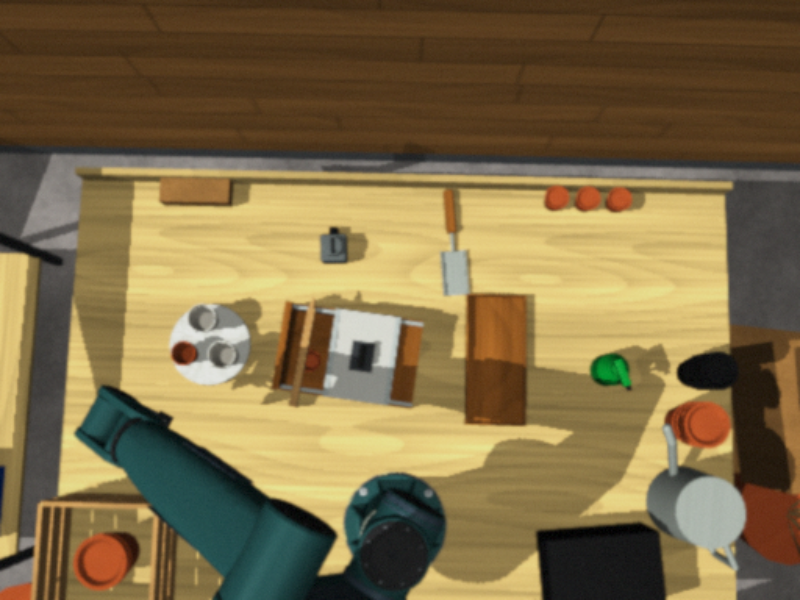

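Picture 1 gives the overall layout. In picture 2 (top), the case is left of centre with the stake from (312,300) to (295,403), the grip is at (363,356), the frame end at (284,345), and the tray spans (467–526, 294–424). Image left is world +y.

```bash
python3 - <<'E'
from h import *
z=np.load("top.npz");im=z["im"];w=z["w"];H=w[...,2]
hsv=cv2.cvtColor(im,cv2.COLOR_BGR2HSV)
def at(u,v): 
    u,v=int(u*.64),int(v*.64); print((u,v),np.round(w[v,u]),hsv[v,u],im[v,u])
for p in [(312,303),(307,325),(303,350),(299,375),(296,400),(284,345),(363,356),(350,320),(370,390),(408,350),(320,345),(470,300),(497,360),(523,300),(470,420),(523,420),(550,350)]: at(*p)
def rect(m,name):
    P=w[m]; r=cv2.minAreaRect(P[:,:2].astype(np.float32)); print(name,m.sum(),np.round(r[0],1),np.round(r[1],1),round(r[2],1),"z",np.round(np.nanpercentile(P[:,2],[5,50,95]),1))
box=np.zeros(H.shape,bool)
b=box.copy();b[185:275,292:345]=1
rect(b&(H>12),"tray walls"); rect(b&(hsv[...,1]>150)&(hsv[...,2]<160),"tray col")
c=box.copy();c[185:265,170:280]=1
rect(c&(H>80)&(H<200),"case"); rect(c&(hsv[...,1]<60)&(hsv[...,2]>110)&(H>100),"panel"); rect(c&(H>145)&(H<200),"grip")
rect(c&(hsv[...,2]<60)&(H>110),"dark")
cv2.imwrite("pics/3.png",np.hstack([cv2.resize(im[180:280,165:350],None,fx=4,fy=4)]))
hh=np.clip((np.nan_to_num(H)-0)*1.5,0,255).astype(np.uint8);cv2.imwrite("pics/3.png",np.vstack([cv2.resize(im[185:270,165:350],None,fx=4,fy=3.4),cv2.resize(cv2.applyColorMap(hh,2)[185:270,165:350],None,fx=4,fy=3.4,interpolation=0)]))
E
```

```text
(199, 193) [605. 243. 120.] [ 18 133 203] [ 97 162 203]
(196, 208) [539. 252. 134.] [ 17 139 203] [ 92 156 203]
(193, 224) [472. 263. 121.] [ 17 144 131] [ 57  99 131]
(191, 240) [405. 268. 126.] [ 17 144 136] [ 59 103 136]
(189, 256) [338. 274. 123.] [ 18 144 122] [ 53  95 122]
(181, 220) [488. 315. 121.] [ 14 192 162] [ 40  96 162]
(232, 227) [461.  96. 171.] [10 35 22] [19 20 22]
(224, 204) [560. 135. 121.] [ 30   9 216] [208 216 216]
(236, 249) [372.  79. 132.] [ 25  11 139] [133 138 139]
(261, 224) [480. -23. 101.] [ 14 196 148] [ 34  88 148]
(204, 220) [498. 230.   6.] [ 14 194  80] [19 48 80]
(300, 192) [ 636. -197.   -9.] [ 15 202  91] [19 55 91]
(318, 230) [ 466. -279.    2.] [ 15 194 121] [ 29  74 121]
(334, 192) [ 638. -349.    5.] [ 15 196 142] [ 33  86 142]
(300, 268) [ 296. -201.   -0.] [ 14 193  95] [23 57 95]
(334, 268) [ 300. -352.   -2.] [ 15 187  82] [22 51 82]
(352, 224) [ 497. -434.  -14.] [ 22 119 218] [116 190 218]
tray walls 690 [ 468.  -274.2] [233.5 390. ] 89.4 z [12.3 17.2 34.5]
tray col 2950 [ 453.4 -276.1] [161.2 366.8] 72.8 z [-4.9  5.3 25.7]
case 4102 [456.6 139.2] [381.5 299.7] 83.5 z [ 94.9 119.4 131.7]
panel 2225 [464.8 125.5] [349.7 239.7] 83.3 z [109.5 120.7 130.4]
grip 60 [461.   99.1] [16.  59.3] 83.7 z [154.2 163.3 171.3]
dark 227 [467.5 191.2] [235.9 201.3] 82.5 z [112.9 124.5 167.1]
```

View pics/3.png

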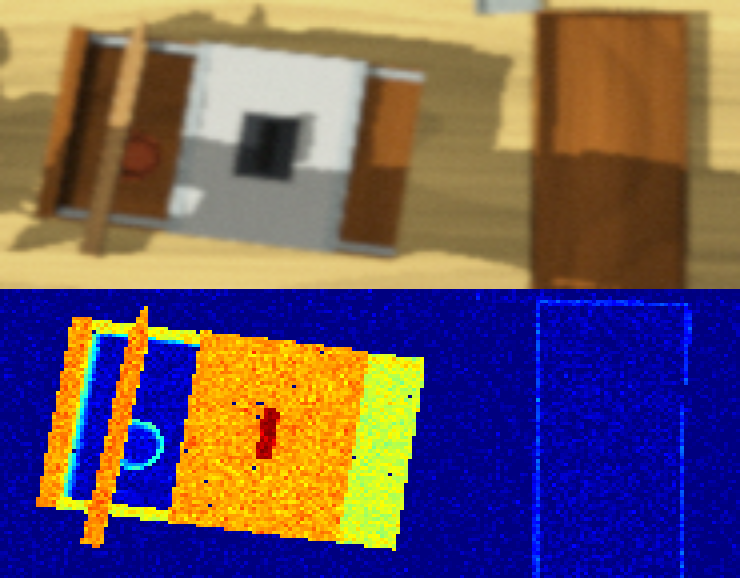

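The depth data gives the case yaw as about −6.5°, the stake middle near (471,260), the grip at (461,99), and the tray near (466,−275) and almost square to the axes. The next move goes above the stake.

Call:
{"fn": "play_rows", "kwargs": {"deltas": [[[0, -0.118, -0.098], [0, 0, 0]], [[0, -0.118, -0.098], [0, 0, 0]], [[0, -0.118, -0.098], [0, 0, 0]], [[0, -0.118, -0.098], [0, 0, 0]], [[0, -0.118, -0.098], [0, 0, 0]], [[0, -0.118, -0.098], [-0.134, 0, 0]], [[0, -0.1, -0.09], [-0.134, 0, 0]], [[0, -0.05, -0.04], [-0.134, 0, 0]]], "gripper": 0.6, "newtons": 20}}

```text
time_s: 0.9
position: [444.7, 327.9, 236.1]
tool_rot: [[-0.002, -0.995, 0.099], [-0.003, 0.099, 0.995], [-1.0, 0.002, -0.003]]
contact_force: [1.3, 0.7, 0.1]
finger_gap: 54.7
```

```bash
cat >> h.py <<'E'
def to(p,az=None):
    "shift/turn (tool units) to world TCP p, jaw azimuth az (deg), tool upright"
    s=sensors.read_state();R=np.array(s["tool_rot"]);d=R.T@(np.array(p)-s["position"])/300
    a=np.degrees(np.arctan2(R[1,2],R[0,2])); az=a if az is None else az
    zc,zs=np.cos(np.radians(az)),np.sin(np.radians(az))
    G=np.column_stack([[0,0,-1],np.cross([zc,zs,0],[0,0,-1]),[zc,zs,0]])
    r=np.degrees(cv2.Rodrigues(R.T@G)[0].ravel())/45
    print("t",round(s["time_s"],2),"pos",np.round(s["position"],1),"az",round(a,2),"gap",round(s["finger_gap"],1),"F",np.round(s["contact_force"],1),"| shift",np.round(d,4),"mm",round(np.linalg.norm(d)*300,1),"turn",np.round(r,4))
E
python3 - <<'E'
from h import *
to([472,262,250],83.5)
im,w=cloud("wrist");np.savez("w1.npz",im=im,w=w);H=w[...,2]
hh=np.clip(np.nan_to_num(H)*1.5,0,255).astype(np.uint8)
cv2.imwrite("pics/4.png",np.vstack([cv2.resize(im,(400,300)),cv2.resize(cv2.applyColorMap(hh,2),(400,300))]))
E
```

```text
t 0.9 pos [444.7 327.9 236.1] az 84.33 gap 54.7 F [1.3 0.7 0.1] | shift [-0.0458 -0.1121 -0.2098] mm 72.7 turn [ 0.0184 -0.0035 -0.0025]
```

View pics/4.png

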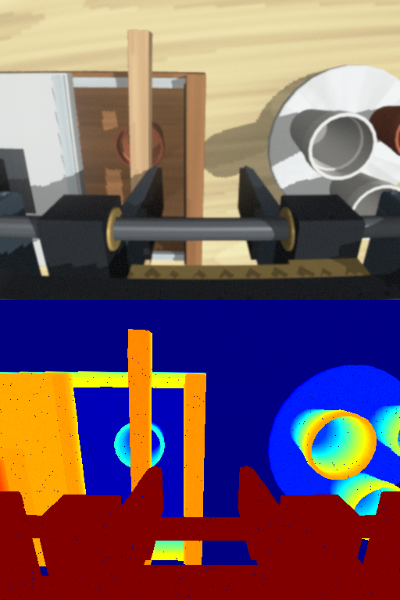

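The wrist view shows the stake (140, 30→200) over the hatchway, the seed pot below it at (140,148), the frame end at (195, 75→260), and the hatch edge at x≈75. I'll measure these from the cloud.

```bash
python3 - <<'E'
from h import *
c,s=np.cos(np.radians(83.5)),np.sin(np.radians(83.5)); yc=np.array([c,s]); xc=np.array([s,-c])
O=np.array([461,99.])
for n in("w1","top"):
    z=np.load(n+".npz");w=z["w"];im=z["im"];H=w[...,2]
    X=(w[...,:2]-O)@xc;Y=(w[...,:2]-O)@yc
    b=(H>100)&(H<150)&(abs(X)<200)&(Y>-200)&(Y<260)
    if n=="w1": v,u=np.mgrid[0:384,0:512]; b&=(v<240)&(u<280)
    m=b&(Y>120)&(Y<190)&(H>112)
    P=np.column_stack([X[m],Y[m],H[m]])
    k=np.polyfit(P[:,0],P[:,1],1); print(n,"stake",len(P),"Y=",np.round(k,3),"X",np.round(np.percentile(P[:,0],[.3,1,99,99.7]),1),"Yw",np.round(np.percentile(P[:,1]-np.polyval(k,P[:,0]),[2,98]),1),"H",np.median(P[:,2]))
    for lo in(-110,-80,60,90):
        m2=b&(X>lo)&(X<lo+20)&(H>112)
        h=Y[m2]; print(lo,"hatch edge",np.round(np.percentile(h[h<120],[1,99]) if (h<120).any() else 0,1),"frame",np.round(np.percentile(h[h>190],[1,50,99]) if (h>190).any() else 0,1))
    g=(H>145)&(H<185)&(abs(X)<60)&(abs(Y)<40)&(~np.isnan(H))
    if n=="top": print("grip",np.round([X[g].min(),X[g].max(),Y[g].min(),Y[g].max(),np.median(H[g])],1)); m3=b&(H>112)&(Y<100); print("panel X",np.round(np.percentile(X[m3],[1,99]),1))
    if n=="top":
        t=(w[...,0]>230)&(w[...,0]<700)&(w[...,1]<-150)&(w[...,1]>-400)
        hsv=cv2.cvtColor(im,cv2.COLOR_BGR2HSV);m=(t&(hsv[...,1]>165)&(hsv[...,2]<175)).astype(np.uint8)
        m=cv2.morphologyEx(m,2,np.ones((5,5)));cs=max(cv2.findContours(m,0,1)[0],key=cv2.contourArea)
        ci=camera_info("top");p=cv2.undistortPoints(cs.astype(np.float32),np.array(ci["intrinsics"]),np.array(ci["D"])).reshape(-1,2)
        R=np.array(ci["R"]);C=-R.T@ci["t"];d=np.column_stack([p,np.ones(len(p))])@R
        g=C+d*((20-C[2])/d[:,2])[:,None];r=cv2.minAreaRect(g[:,:2].astype(np.float32));print("tray",r)
to([0,0,0])
E
```

```text
w1 stake 5341 Y= [-5.1000e-02  1.5964e+02] X [-160.2 -159.4   -8.    -3.5] Yw [-10.3   9.2] H 125.80307242982366
-110 hatch edge [16.7 91.5] frame [207.8 218.9 229.5]
-80 hatch edge [10.9 91.5] frame [207.7 218.5 229.4]
60 hatch edge 0 frame 0
90 hatch edge 0 frame 0
top stake 355 Y= [-3.80000e-02  1.58515e+02] X [-158.1 -155.8  131.1  136.1] Yw [-10.3  11.1] H 124.7583485707484
-110 hatch edge [-88.   87.2] frame [206.2 217.7 228.3]
-80 hatch edge [-85.8  88. ] frame [206.5 218.9 228.3]
60 hatch edge [-88.7  86.6] frame [207.8 217.8 228.3]
90 hatch edge [-103.3  101.9] frame [198.5 216.4 229.9]
grip [-29.7  29.6  -7.9   8.1 163.3]
panel X [-117.6  117.3]
tray ((466.92437744140625, -272.19384765625), (364.7439270019531, 167.947509765625), 0.18683716654777527)
t 0.95 pos [445.8 327.1 236.2] az 84.76 gap 54.7 F [-0.4 -0.8  0.2] | shift [ 0.7931  1.3789 -1.2194] mm 601.3 turn [-0.     -0.0037 -0.0021]
```

```bash
python3 - <<'E'
from h import *
to([470.2,258.7,190],80.9)
E
```

```text
t 0.95 pos [445.8 327.1 236.2] az 84.76 gap 54.7 F [-0.4 -0.8  0.2] | shift [ 0.1543 -0.102  -0.2193] mm 86.1 turn [ 0.0857 -0.0038 -0.002 ]
```

Call:
{"fn": "play_rows", "kwargs": {"deltas": [[[0.05, -0.05, -0.11], [0.043, -0.004, -0.002]], [[0.05, -0.045, -0.1], [0.043, 0, 0]], [[0.05, -0.01, -0.01], [0, 0, 0]], [[0, 0, 0], [0, 0, 0]]]}}

```text
time_s: 1.35
position: [471.3, 254.4, 190.1]
tool_rot: [[0.001, -0.987, 0.162], [0.001, 0.162, 0.987], [-1.0, -0.001, 0.001]]
contact_force: [-0.3, -0.0, 0.3]
finger_gap: 54.5
```

```bash
python3 - <<'E'
from h import *
to([470.2,258.7,134],80.9)
E
```

```text
t 1.35 pos [471.3 254.4 190.1] az 80.68 gap 54.5 F [-0.3 -0.   0.3] | shift [0.187  0.0059 0.0133] mm 56.3 turn [-0.0048  0.0013  0.0007]
```

Call:
{"fn": "play_rows", "kwargs": {"deltas": [[[0.06, 0.006, 0.013], [0, 0, 0]], [[0.06, 0, 0], [0, 0, 0]], [[0.05, 0, 0], [0, 0, 0]], [[0.02, 0, 0], [0, 0, 0]], [[0, 0, 0], [0, 0, 0]]]}}

```text
time_s: 1.85
position: [470.6, 260.9, 133.2]
tool_rot: [[0.002, -0.987, 0.161], [0.002, 0.161, 0.987], [-1.0, -0.002, 0.002]]
contact_force: [0.6, 0.1, -0.2]
finger_gap: 54.8
```

```bash
python3 - <<'E'
from h import *
to([470.2,258.7,134],80.9)
E
```

```text
t 1.85 pos [470.6 260.9 133.2] az 80.74 gap 54.8 F [ 0.6  0.1 -0.2] | shift [-0.0026  0.0002 -0.0074] mm 2.3 turn [-0.0036  0.0026  0.0023]
```

Call:
{"fn": "play_rows", "kwargs": {"deltas": [[[-0.002, 0, -0.007], [0, 0, 0]], [[0, 0, 0], [0, 0, 0]], [[0, 0, 0], [0, 0, 0]], [[0, 0, 0], [0, 0, 0]], [[0, 0, 0], [0, 0, 0]], [[0, 0, 0], [0, 0, 0]]], "gripper": 0, "newtons": 30}}

```text
time_s: 2.45
position: [471.3, 259.4, 136.4]
tool_rot: [[0.005, -0.987, 0.161], [0.003, 0.161, 0.987], [-1.0, -0.004, 0.004]]
contact_force: [0.2, -0.2, -1.5]
finger_gap: 19.7
```

Call:
{"fn": "play_rows", "kwargs": {"deltas": [[[-0.03, 0, 0], [0, 0, 0]], [[-0.06, 0, 0], [0, 0, 0]], [[-0.1, 0, 0], [0, 0, 0]], [[-0.1, 0, 0], [0, 0, 0]], [[0, 0, 0], [0, 0, 0]]]}}

```text
time_s: 2.95
position: [470.4, 258.9, 228.0]
tool_rot: [[0.003, -0.987, 0.161], [0.002, 0.161, 0.987], [-1.0, -0.003, 0.003]]
contact_force: [0.4, 0.6, -0.9]
finger_gap: 20.0
```

```bash
python3 - <<'E'
from h import *
to([467,-272.5,225],90.2)
im,w=cloud("wrist");H=w[...,2]
cv2.imwrite("pics/5.png",im)
v,u=np.mgrid[0:384,0:512]
m=(v<200)&(H>170)&(H<260)&(abs(w[...,1]-260)<80)
P=w[m];print(len(P),np.round(np.percentile(P,[1,50,99],axis=0),1))
k=np.polyfit(P[:,0],P[:,1],1);print(k, np.polyfit(P[:,0],P[:,2],1))
E
```

```text
t 2.95 pos [470.4 258.9 228. ] az 80.75 gap 20.0 F [ 0.4  0.6 -0.9] | shift [ 0.0058 -0.2734 -1.7501] mm 531.4 turn [-0.21    0.0033  0.0039]
8707 [[351.9 256.7 216.4]
 [390.6 271.6 217.9]
 [438.9 285.9 219.5]]
[-1.53296739e-01  3.31692613e+02] [-1.88234393e-03  2.18658445e+02]
```

View pics/5.png

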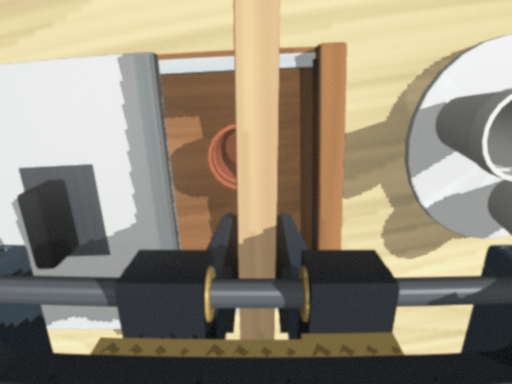

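Picture 5 shows the stake held level between the pads at (257, 0→250), with the gap at 20.0 mm and the wrist force about −0.9 N. Its underside is 30 mm below the TCP. Next I carry it to the tray.

Call:
{"fn": "play_rows", "kwargs": {"deltas": [[[0, 0, -0.03], [-0.07, 0, 0]], [[0, 0, -0.07], [-0.07, 0, 0]], [[0, 0, -0.11], [-0.07, 0, 0]], [[0, 0, -0.14], [0, 0, 0]], [[0, 0, -0.14], [0, 0, 0]], [[0, 0, -0.14], [0, 0, 0]], [[0, 0, -0.14], [0, 0, 0]], [[0, 0, -0.14], [0, 0, 0]]]}}

```text
time_s: 3.8
position: [463.0, -20.1, 221.4]
tool_rot: [[-0.004, -1.0, -0.018], [0.001, -0.018, 1.0], [-1.0, 0.004, 0.001]]
contact_force: [1.0, -0.7, -1.1]
finger_gap: 19.7
```

```bash
python3 - <<'E'
from h import *
to([467,-272.5,225],90.2); print(sensors.read_state()["q"])
E
```

```text
t 3.8 pos [463.  -20.1 221.4] az 91.03 gap 19.7 F [ 1.  -0.7 -1.1] | shift [-0.0129  0.002  -0.8414] mm 252.4 turn [ 0.0186  0.0015 -0.0053]
[-5.39315470e+00  1.32367464e+00  1.26567403e+02  5.59527685e-02
  5.23511922e+01 -9.64623513e+01]
```

Call:
{"fn": "play_rows", "kwargs": {"deltas": [[[-0.01, 0, -0.14], [0.018, 0, -0.005]], [[0, 0, -0.14], [0, 0, 0]], [[0, 0, -0.14], [0, 0, 0]], [[0, 0, -0.14], [0, 0, 0]], [[0, 0, -0.12], [0, 0, 0]], [[0, 0, -0.08], [0, 0, 0]], [[0, 0, -0.03], [0, 0, 0]], [[0, 0, 0], [0, 0, 0]]]}}

```text
time_s: 4.6
position: [458.7, -270.0, 218.5]
tool_rot: [[-0.007, -1.0, 0.002], [0.005, 0.002, 1.0], [-1.0, 0.007, 0.004]]
contact_force: [-0.6, 0.7, -1.1]
finger_gap: 20.0
```

```bash
python3 - <<'E'
from h import *
to([467,-272.5,60],90.2)
im,w=cloud("wrist");H=w[...,2]
cv2.imwrite("pics/6.png",im)
v,u=np.mgrid[0:384,0:512]
m=(v<225)&(H>14)&(H<40)&(w[...,1]<-160)&(w[...,1]>-400)
P=w[m]
for x0 in range(270,460,20):
    q=P[(P[:,0]>x0)&(P[:,0]<x0+20)]
    if len(q): print(x0,len(q),np.round(np.percentile(q[:,1],[1,99]),1),np.round(np.median(q[:,2]),1))
print("x min",np.round(np.percentile(P[:,0],[.5,2]),1))
m=(v<225)&(abs(w[...,1]+272)<60)&(w[...,0]>300)&(w[...,0]<420)&(H<50);print("floor",np.median(H[m]))
m=(v<200)&(H>170)&(H<260)&(abs(w[...,1]+272)<60);print("stake",np.round(np.percentile(w[m],[1,50,99],axis=0),1))
E
```

```text
t 4.6 pos [ 458.7 -270.   218.5] az 89.87 gap 20.0 F [-0.6  0.7 -1.1] | shift [ 0.528  -0.0315 -0.0107] mm 158.7 turn [-0.0073  0.0057 -0.0092]
290 307 [-358.  -188.7] 26.9
310 361 [-358.3 -189.2] 27.1
330 345 [-357.8 -188.7] 27.1
350 342 [-358.5 -189.2] 27.1
370 320 [-358.1 -189.2] 27.1
390 310 [-357.9 -188.5] 27.0
410 292 [-357.6 -188.5] 27.2
430 269 [-357.6 -188.7] 27.2
450 271 [-358.4 -188.5] 27.0
x min [294.3 297.1]
floor 5.022173362323883
stake [[ 338.7 -279.5  207.5]
 [ 377.6 -269.8  209.2]
 [ 426.7 -259.8  210.9]]
```

View pics/6.png

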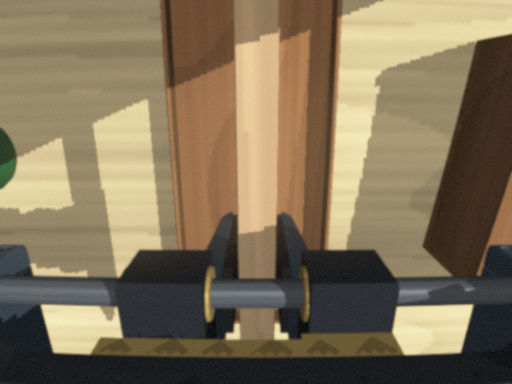

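Picture 6 shows the stake above the tray floor, between the tray walls at x≈170 and x≈335. The tray centre line is y=−273.5, the floor is z=5, and the yaw is about 0. Next I lower it.

Call:
{"fn": "play_rows", "kwargs": {"deltas": [[[0.05, -0.014, -0.006], [-0.007, 0.006, -0.009]], [[0.1, -0.012, -0.005], [0, 0, 0]], [[0.12, 0, 0], [0, 0, 0]], [[0.12, 0, 0], [0, 0, 0]], [[0.09, 0, 0], [0, 0, 0]], [[0.04, 0, 0], [0, 0, 0]], [[0, 0, 0], [0, 0, 0]]]}}

```text
time_s: 5.35
position: [467.9, -263.7, 58.2]
tool_rot: [[0.001, -1.0, -0.011], [0.0, -0.011, 1.0], [-1.0, -0.001, 0.0]]
contact_force: [-0.2, 0.3, -0.3]
finger_gap: 19.8
```

```bash
python3 - <<'E'
from h import *
to([467,-273.5,36],90)
E
```

```text
t 5.35 pos [ 467.9 -263.7   58.2] az 90.65 gap 19.8 F [-0.2  0.3 -0.3] | shift [ 0.074   0.0034 -0.0327] mm 24.3 turn [0.0145 0.     0.0012]
```

Call:
{"fn": "play_rows", "kwargs": {"deltas": [[[0, 0.003, -0.033], [0.014, 0, 0]], [[0.03, 0, 0], [0, 0, 0]], [[0.022, 0, 0], [0, 0, 0]], [[0.012, 0, 0], [0, 0, 0]], [[0, 0, 0], [0, 0, 0]]]}}

```text
time_s: 5.85
position: [469.3, -275.1, 41.6]
tool_rot: [[0.006, -1.0, 0.0], [-0.003, 0.0, 1.0], [-1.0, -0.006, -0.003]]
contact_force: [-1.1, 0.1, -1.8]
finger_gap: 19.9
```

```bash
python3 - <<'E'
from h import *
to([467,-273.5,35],90)
E
```

```text
t 5.85 pos [ 469.3 -275.1   41.6] az 90.0 gap 19.9 F [-1.1  0.1 -1.8] | shift [0.0219 0.0078 0.0055] mm 7.2 turn [-0.     -0.0038  0.0073]
```

Call:
{"fn": "play_rows", "kwargs": {"deltas": [[[0.01, 0.004, 0.005], [0, -0.004, 0.007]], [[0.008, 0, 0], [0, 0, 0]], [[0.004, 0, 0], [0, 0, 0]], [[0, 0, 0], [0, 0, 0]]]}}

```text
time_s: 6.25
position: [468.4, -273.7, 35.2]
tool_rot: [[0.0, -1.0, -0.0], [-0.0, -0.0, 1.0], [-1.0, -0.0, -0.0]]
contact_force: [-0.8, 1.5, 1.9]
finger_gap: 19.4
```

Call:
{"fn": "play_rows", "kwargs": {"deltas": [[[0.004, 0, 0], [0, 0, 0]], [[0.002, 0, 0], [0, 0, 0]], [[0, 0, 0], [0, 0, 0]]]}}

```text
time_s: 6.55
position: [468.5, -273.8, 35.2]
tool_rot: [[-0.0, -1.0, -0.0], [0.0, -0.0, 1.0], [-1.0, 0.0, 0.0]]
contact_force: [-0.2, -0.1, -0.7]
finger_gap: 19.6
```

Call:
{"fn": "play_rows", "kwargs": {"deltas": [[[0.006, 0, 0], [0, 0, 0]], [[0, 0, 0], [0, 0, 0]]]}}

```text
time_s: 6.75
position: [469.0, -274.0, 34.8]
tool_rot: [[-0.0, -1.0, -0.0], [0.0, -0.0, 1.0], [-1.0, 0.0, 0.0]]
contact_force: [-0.7, -0.3, -0.4]
finger_gap: 19.6
```

Call:
{"fn": "play_rows", "kwargs": {"deltas": [[[0.007, 0, 0], [0, 0, 0]], [[0.004, 0, 0], [0, 0, 0]]]}}

```text
time_s: 6.95
position: [469.5, -274.1, 33.6]
tool_rot: [[-0.0, -1.0, -0.0], [0.001, -0.0, 1.0], [-1.0, 0.0, 0.001]]
contact_force: [-13.1, 6.8, 38.9]
finger_gap: 19.9
```

Call:
{"fn": "play_rows", "kwargs": {"deltas": [[[-0.004, 0, 0], [0, 0, 0]], [[0, 0, 0], [0, 0, 0]]]}}

```text
time_s: 7.15
position: [469.7, -274.2, 35.1]
tool_rot: [[-0.0, -1.0, -0.001], [0.0, -0.001, 1.0], [-1.0, 0.0, 0.0]]
contact_force: [-0.7, 0.1, -0.6]
finger_gap: 19.9
```

Call:
{"fn": "play_rows", "kwargs": {"deltas": [[[0.005, 0, 0], [0, 0, 0]]]}}

```text
time_s: 7.25
position: [469.8, -274.2, 33.6]
tool_rot: [[0.0, -1.0, -0.001], [0.0, -0.001, 1.0], [-1.0, -0.0, 0.0]]
contact_force: [-9.3, 8.2, 41.3]
finger_gap: 19.6
```

Call:
{"fn": "play_rows", "kwargs": {"deltas": [[[0, 0, 0], [0, 0, 0]], [[0, 0, 0], [0, 0, 0]], [[0, 0, 0], [0, 0, 0]], [[0, 0, 0], [0, 0, 0]]], "gripper": 0.6}}

```text
time_s: 7.65
position: [469.6, -274.1, 32.6]
tool_rot: [[-0.0, -1.0, -0.0], [0.001, -0.0, 1.0], [-1.0, 0.0, 0.001]]
contact_force: [-0.3, -0.1, 0.5]
finger_gap: 48.8
```

Call:
{"fn": "play_rows", "kwargs": {"deltas": [[[-0.04, 0, 0], [0, 0, 0]], [[-0.08, 0, 0], [0, 0, 0]], [[-0.13, 0, 0], [0, 0, 0]], [[-0.15, 0, 0], [0, 0, 0]], [[-0.15, 0, 0], [0, 0, 0]], [[-0.15, 0, 0], [0, 0, 0]], [[-0.05, 0, 0], [0, 0, 0]]]}}

```text
time_s: 8.35
position: [467.9, -273.1, 268.3]
tool_rot: [[-0.004, -1.0, -0.0], [0.003, -0.0, 1.0], [-1.0, 0.004, 0.003]]
contact_force: [0.2, -0.6, -0.6]
finger_gap: 54.1
```

```bash
python3 - <<'E'
from h import *
im,w=cloud("wrist");H=w[...,2]
cv2.imwrite("pics/7.png",im)
v,u=np.mgrid[0:384,0:512]
m=(v<230)&(H>18)&(H<40)&(abs(w[...,1]+273)<60)&(w[...,0]>291)
P=w[m];print(len(P),np.round(np.percentile(P,[1,50,99],axis=0),1),np.polyfit(P[:,0],P[:,1],1),np.polyfit(P[:,0],P[:,2],1))
# push pose: beside grip on -y side, fingers shut
yc=np.array([.1132,.9936])
p=np.array([461,99.])-40*yc;to([*p,230],83.5)
E
```

```text
3544 [[ 318.3 -283.5   23. ]
 [ 422.5 -273.6   25. ]
 [ 554.7 -263.7   26.9]] [ 1.43937601e-03 -2.74269185e+02] [-8.37105417e-04  2.53376324e+01]
t 8.4 pos [ 468.3 -273.4  269.2] az 90.02 gap 55.1 F [ 2.6 -0.8  3.1] | shift [0.1332 0.0386 1.1084] mm 335.1 turn [ 0.145   0.0025 -0.0036]
```

View pics/7.png

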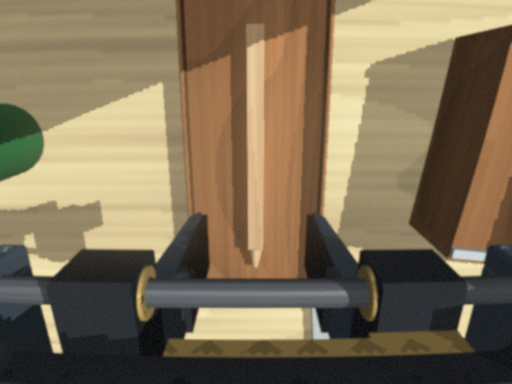

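Picture 7 shows the stake lying flat and centred in the tray (256, 25→268, between walls 182 and 330). Measured, its mid is at y≈−273.6 with slope 0. Next I go to the grip with the fingers shut.

Call:
{"fn": "play_rows", "kwargs": {"deltas": [[[0, 0.01, 0.08], [0, 0, 0]], [[0, 0.01, 0.14], [0, 0, 0]], [[0, 0, 0.15], [0, 0, 0]], [[0, 0, 0.15], [0, 0, 0]], [[0, 0, 0.15], [0, 0, 0]], [[0, 0, 0.15], [0, 0, 0]], [[0.02, 0, 0.14], [0.07, 0, 0]], [[0.02, 0, 0.08], [0.07, 0, 0]]], "gripper": 0}}

```text
time_s: 9.2
position: [461.5, 46.8, 261.3]
tool_rot: [[0.004, -0.993, 0.118], [-0.0, 0.118, 0.993], [-1.0, -0.004, -0.0]]
contact_force: [0.2, -0.6, -0.5]
finger_gap: 0.3
```

```bash
python3 - <<'E'
from h import *
to([456,57,190],83.5)
E
```

```text
t 9.2 pos [461.5  46.8 261.3] az 83.22 gap 0.3 F [ 0.2 -0.6 -0.5] | shift [0.2375 0.0231 0.0317] mm 72.2 turn [-0.0062 -0.      0.0049]
```

Call:
{"fn": "play_rows", "kwargs": {"deltas": [[[0.06, 0.02, 0], [-0.006, 0, 0.004]], [[0.1, 0, 0], [0, 0, 0]], [[0.07, 0, 0], [0, 0, 0]], [[0, 0, 0], [0, 0, 0]]]}}

```text
time_s: 9.6
position: [454.0, 51.5, 190.6]
tool_rot: [[0.001, -0.994, 0.11], [0.0, 0.11, 0.994], [-1.0, -0.001, 0.0]]
contact_force: [-0.0, 0.3, 0.6]
finger_gap: 0.5
```

```bash
python3 - <<'E'
from h import *
to([456,57,154],83.5)
im,w=cloud("wrist");H=w[...,2];cv2.imwrite("pics/8.png",im)
E
```

```text
t 9.6 pos [454.   51.5 190.6] az 83.71 gap 0.5 F [-0.   0.3  0.6] | shift [ 0.1221 -0.0045  0.019 ] mm 37.1 turn [0.0047 0.0005 0.0017]
```

View pics/8.png

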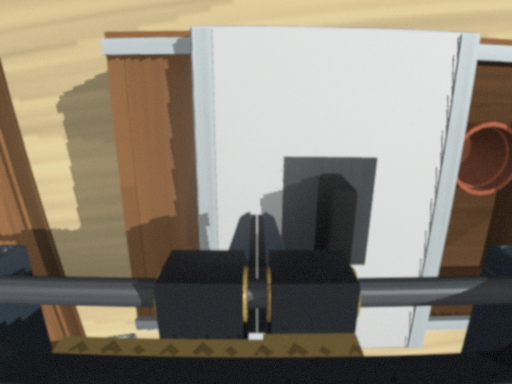

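Picture 8 shows the shut fingers at (257,230), left of (behind) the grip at (340,205), with the hatch's leading edge at x≈460 and the way clear. Next I descend beside the grip.

Call:
{"fn": "play_rows", "kwargs": {"deltas": [[[0.05, -0.004, 0], [0.004, 0, 0]], [[0.05, 0, 0], [0, 0, 0]], [[0.02, 0, 0], [0, 0, 0]], [[0, 0, 0], [0, 0, 0]]]}}

```text
time_s: 10.05
position: [458.3, 51.1, 159.6]
tool_rot: [[0.008, -0.993, 0.114], [0.001, 0.114, 0.994], [-1.0, -0.008, 0.001]]
contact_force: [-0.3, 0.4, 0.2]
finger_gap: 0.5
```

```bash
cat >> h.py <<'E'
def st():
    s=sensors.read_state();R=np.array(s["tool_rot"]);yc=np.array([.1132,.9936]);d=np.array(s["position"])-[461,99,0]
    print("t",round(s["time_s"],2),"Y",round(d[:2]@yc,1),"X",round(d[:2]@[.9936,-.1132],1),"z",round(d[2],1),"Fy",round(s["contact_force"][:2]@yc,1),"F",np.round(s["contact_force"],1),"M",np.round(s["wrist_torque"],2))
E
python3 - <<'E'
from h import *
st();to([457,62,154],83.5)
E
```

```text
t 10.05 Y -47.9 X 2.7 z 159.6 Fy 0.4 F [-0.3  0.4  0.2] M [ 0.    0.07 -0.  ]
t 10.05 pos [458.3  51.1 159.6] az 83.48 gap 0.5 F [-0.3  0.4  0.2] | shift [0.0187 0.0085 0.0357] mm 12.4 turn [-0.0005  0.0019  0.0097]
```

Call:
{"fn": "play_rows", "kwargs": {"deltas": [[[0.01, 0.008, 0.03], [0, 0.002, 0.009]], [[0, 0, 0.03], [0, 0, 0]], [[0, 0, 0.012], [0, 0, 0]], [[0, 0, 0.008], [0, 0, 0]], [[0, 0, 0.008], [0, 0, 0]]]}}

```text
time_s: 10.55
position: [460.5, 80.2, 159.4]
tool_rot: [[0.004, -0.994, 0.114], [0.0, 0.114, 0.994], [-1.0, -0.004, 0.001]]
contact_force: [-0.3, -0.9, 0.5]
finger_gap: 0.5
```

```bash
python3 -c "
from h import *
st()"
```

```text
t 10.55 Y -18.8 X 1.6 z 159.4 Fy -0.9 F [-0.3 -0.9  0.5] M [-0.01  0.01 -0.  ]
```

Call:
{"fn": "play_rows", "kwargs": {"deltas": [[[0, 0, 0.01], [0, 0, 0]], [[0, 0, 0.01], [0, 0, 0]], [[0, 0, 0.01], [0, 0, 0]], [[0, 0, 0.01], [0, 0, 0]], [[0, 0, 0.01], [0, 0, 0]]]}}

```text
time_s: 11.05
position: [462.1, 94.3, 159.5]
tool_rot: [[0.003, -0.994, 0.112], [-0.004, 0.112, 0.994], [-1.0, -0.003, -0.003]]
contact_force: [0.2, -7.1, 1.6]
finger_gap: 0.5
```

```bash
python3 -c "
from h import *
st()"
```

```text
t 11.05 Y -4.6 X 1.6 z 159.5 Fy -7.1 F [ 0.2 -7.1  1.6] M [-1.21  0.06 -0.01]
```

Call:
{"fn": "play_rows", "kwargs": {"deltas": [[[0, 0, 0.014], [0, 0, 0]], [[0, 0, 0.014], [0, 0, 0]], [[0, 0, 0.014], [0, 0, 0]], [[0, 0, 0.014], [0, 0, 0]], [[0, 0, 0.014], [0, 0, 0]], [[0, 0, 0.014], [0, 0, 0]], [[0, 0, 0.014], [0, 0, 0]], [[0, 0, 0.014], [0, 0, 0]]]}}

```text
time_s: 11.85
position: [465.8, 125.2, 159.5]
tool_rot: [[0.001, -0.994, 0.111], [-0.011, 0.111, 0.994], [-1.0, -0.002, -0.011]]
contact_force: [-0.2, -8.6, 3.6]
finger_gap: 0.6
```

```bash
python3 -c "
from h import *
st();to([461,99,158],83.5)"
```

```text
t 11.85 Y 26.6 X 1.8 z 159.5 Fy -8.5 F [-0.2 -8.6  3.6] M [-1.35  0.   -0.04]
t 11.85 pos [465.8 125.2 159.5] az 83.6 gap 0.6 F [-0.2 -8.6  3.6] | shift [ 0.0061  0.0061 -0.0886] mm 26.7 turn [ 0.0023 -0.0142  0.0029]
```

Call:
{"fn": "play_rows", "kwargs": {"deltas": [[[0, 0, 0.014], [0, -0.007, 0]], [[0, 0, 0.014], [0, -0.007, 0]], [[0, 0, 0.014], [0, 0, 0]], [[0, 0, 0.014], [0, 0, 0]], [[0, 0, 0.014], [0, 0, 0]], [[0, 0, 0.014], [0, 0, 0]], [[0, 0, 0.014], [0, 0, 0]], [[0, 0, 0.014], [0, 0, 0]]]}}

```text
time_s: 12.65
position: [469.4, 155.7, 159.5]
tool_rot: [[-0.0, -0.994, 0.11], [-0.009, 0.11, 0.994], [-1.0, -0.001, -0.009]]
contact_force: [0.8, -9.4, 3.7]
finger_gap: 0.3
```

```bash
python3 -c "
from h import *
st();to([461,99,158],83.5)"
```

```text
t 12.65 Y 57.3 X 1.9 z 159.5 Fy -9.2 F [ 0.8 -9.4  3.7] M [-1.48  0.01 -0.08]
t 12.65 pos [469.4 155.7 159.5] az 83.68 gap 0.3 F [ 0.8 -9.4  3.7] | shift [ 0.0067  0.0069 -0.1908] mm 57.3 turn [ 0.0039 -0.0114  0.0011]
```

Call:
{"fn": "play_rows", "kwargs": {"deltas": [[[0, 0, 0.014], [0.004, -0.006, 0]], [[0, 0, 0.014], [0, -0.006, 0]], [[0, 0, 0.014], [0, 0, 0]], [[0, 0, 0.014], [0, 0, 0]], [[0, 0, 0.014], [0, 0, 0]], [[0, 0, 0.014], [0, 0, 0]], [[0, 0, 0.014], [0, 0, 0]], [[0, 0, 0.01], [0, 0, 0]]]}}

```text
time_s: 13.45
position: [472.7, 184.2, 159.5]
tool_rot: [[-0.002, -0.994, 0.112], [-0.01, 0.112, 0.994], [-1.0, 0.001, -0.01]]
contact_force: [-1.4, -10.1, 4.6]
finger_gap: 0.5
```

```bash
python3 -c "
from h import *
st();to([461,99,158],83.5)"
```

```text
t 13.45 Y 86.0 X 2.0 z 159.5 Fy -10.2 F [ -1.4 -10.1   4.6] M [-1.62 -0.08 -0.08]
t 13.45 pos [472.7 184.2 159.5] az 83.58 gap 0.5 F [ -1.4 -10.1   4.6] | shift [ 0.0078  0.0069 -0.2866] mm 86.0 turn [ 0.0018 -0.0126 -0.0013]
```

Call:
{"fn": "play_rows", "kwargs": {"deltas": [[[0, 0, 0.008], [0, -0.006, 0]], [[0, 0, 0.008], [0, -0.006, 0]], [[0, 0, 0.008], [0, 0, 0]], [[0, 0, 0.008], [0, 0, 0]], [[0, 0, 0.008], [0, 0, 0]]]}}

```text
time_s: 13.95
position: [473.8, 193.3, 159.5]
tool_rot: [[-0.003, -0.994, 0.111], [-0.007, 0.111, 0.994], [-1.0, 0.002, -0.007]]
contact_force: [-0.5, -10.0, 4.8]
finger_gap: 0.7
```

```bash
python3 -c "
from h import *
st()"
```

```text
t 13.95 Y 95.2 X 2.0 z 159.5 Fy -10.0 F [ -0.5 -10.    4.8] M [-1.63 -0.11 -0.04]
```

Call:
{"fn": "play_rows", "kwargs": {"deltas": [[[0, 0, 0.008], [0, 0, 0]], [[0, 0, 0.008], [0, 0, 0]], [[0, 0, 0.008], [0, 0, 0]]]}}

```text
time_s: 14.25
position: [474.4, 198.6, 159.5]
tool_rot: [[-0.004, -0.994, 0.11], [-0.011, 0.11, 0.994], [-1.0, 0.003, -0.012]]
contact_force: [-0.2, -9.9, 5.8]
finger_gap: 0.3
```

Call:
{"fn": "play_rows", "kwargs": {"deltas": [[[0, 0, 0.008], [0, 0, 0]], [[0, 0, 0.008], [0, 0, 0]]]}}

```text
time_s: 14.45
position: [474.8, 202.1, 159.6]
tool_rot: [[-0.005, -0.994, 0.11], [-0.014, 0.11, 0.994], [-1.0, 0.004, -0.015]]
contact_force: [-0.2, -10.4, 5.6]
finger_gap: 0.4
```

```bash
python3 -c "
from h import *
st()"
```

```text
t 14.45 Y 104.0 X 2.1 z 159.6 Fy -10.4 F [ -0.2 -10.4   5.6] M [-1.7  -0.   -0.02]
```

Call:
{"fn": "play_rows", "kwargs": {"deltas": [[[0, 0, 0.007], [0, -0.006, 0]], [[0, 0, 0.007], [0, -0.006, 0]]]}}

```text
time_s: 14.65
position: [475.1, 205.0, 159.5]
tool_rot: [[-0.005, -0.994, 0.109], [-0.008, 0.109, 0.994], [-1.0, 0.004, -0.008]]
contact_force: [1.0, -13.0, 4.4]
finger_gap: 0.4
```

Call:
{"fn": "play_rows", "kwargs": {"deltas": [[[0, 0, 0.007], [0, 0, 0]]]}}

```text
time_s: 14.75
position: [475.3, 206.1, 159.5]
tool_rot: [[-0.006, -0.994, 0.109], [-0.01, 0.109, 0.994], [-1.0, 0.005, -0.01]]
contact_force: [0.3, -14.9, 6.0]
finger_gap: 0.4
```

```bash
python3 -c "
from h import *
st()"
```

```text
t 14.75 Y 108.1 X 2.1 z 159.5 Fy -14.8 F [  0.3 -14.9   6. ] M [-2.42 -0.08 -0.09]
```

Call:
{"fn": "play_rows", "kwargs": {"deltas": [[[0, 0, 0.006], [0, 0, 0]]]}}

```text
time_s: 14.85
position: [475.4, 206.9, 159.5]
tool_rot: [[-0.007, -0.994, 0.109], [-0.012, 0.109, 0.994], [-1.0, 0.005, -0.013]]
contact_force: [0.1, -17.0, 7.3]
finger_gap: 0.1
```

Call:
{"fn": "play_rows", "kwargs": {"deltas": [[[0, 0, 0.004], [0, 0, 0]]]}}

```text
time_s: 14.95
position: [475.4, 206.9, 159.6]
tool_rot: [[-0.007, -0.994, 0.108], [-0.014, 0.108, 0.994], [-1.0, 0.006, -0.015]]
contact_force: [1.1, -16.6, 7.4]
finger_gap: 0.1
```

```bash
python3 -c "
from h import *
st()"
```

```text
t 14.95 Y 108.9 X 2.1 z 159.6 Fy -16.4 F [  1.1 -16.6   7.4] M [-2.77 -0.06 -0.09]
```

Call:
{"fn": "play_rows", "kwargs": {"deltas": [[[0, 0, 0.005], [0, 0, 0]], [[0, 0, 0.005], [0, 0, 0]]]}}

```text
time_s: 15.15
position: [475.5, 207.4, 159.6]
tool_rot: [[-0.009, -0.994, 0.107], [-0.02, 0.108, 0.994], [-1.0, 0.007, -0.02]]
contact_force: [-0.6, -18.0, 8.5]
finger_gap: -0.1
```

Call:
{"fn": "play_rows", "kwargs": {"deltas": [[[0, 0, -0.01], [0, 0.0, 0]], [[0, 0, -0.02], [0, -0.01, 0]], [[0, 0, -0.04], [0, 0, 0]], [[0, 0, -0.06], [0, 0, 0]], [[-0.06, 0, -0.02], [0, 0, 0]], [[-0.12, 0, 0], [0, 0, 0]], [[-0.15, 0, 0], [0, 0, 0]], [[-0.05, 0, 0], [0, 0, 0]]]}}

```text
time_s: 15.95
position: [469.0, 158.5, 275.2]
tool_rot: [[-0.016, -0.994, 0.109], [-0.016, 0.109, 0.994], [-1.0, 0.014, -0.018]]
contact_force: [0.6, 0.5, 0.3]
finger_gap: 0.8
```

```bash
python3 - <<'E'
from h import *
st()
im,w=cloud("wrist");it,wt=cloud("top")
cv2.imwrite("pics/9.png",np.vstack([cv2.resize(im,(400,300)),cv2.resize(it[170:290,130:350],(400,218))]))
yc=np.array([.1132,.9936]);xc=np.array([.9936,-.1132]);v,u=np.mgrid[0:384,0:512]
for n,W,b in(("wrist",w,(v<225)),("top",wt,v>0)):
    X=(W[...,:2]-[461,99])@xc;Y=(W[...,:2]-[461,99])@yc;H=W[...,2]
    for lo in(-110,-80,40,70):
        h=Y[b&(X>lo)&(X<lo+20)&(H>112)&(H<140)&(Y>-50)&(Y<260)]
        if len(h)>20: print(n,lo,len(h),np.round(np.percentile(h,[1,99]),1),"hist",np.histogram(h,np.arange(196,222,2))[0])
    g=b&(H>148)&(H<180)&(abs(X)<45)&(Y>95)&(Y<140)
    if g.sum(): print("grip Y",np.round(np.percentile(Y[g],[1,50,99]),1),g.sum())
m=(wt[...,2]>17)&(abs(wt[...,1]+273)<40)&(abs(wt[...,0]-467)<165);P=wt[m];print("stake",np.round(np.median(P,axis=0)),len(P))
E
```

```text
t 15.95 Y 60.1 X 1.2 z 275.2 Fy 0.6 F [0.6 0.5 0.3] M [ 0.04  0.01 -0.  ]
wrist -110 5557 [ 31.8 226.6] hist [61 53 55 53 51 50 53 71 55 51 63 54]
wrist -80 5174 [ 32.2 226.7] hist [53 53 47 49 53 38 57 66 53 52 45 48]
wrist 40 415 [ 30.  225.7] hist [5 4 4 4 4 2 5 4 4 3 1 3]
grip Y [111.3 117.8 127.1] 1522
top -110 88 [150.2 227.6] hist [2 4 3 1 3 0 4 1 2 3 3 2]
top -80 72 [107.7 226.5] hist [1 3 3 0 2 3 3 2 2 2 2 2]
top 40 35 [ -7.5 227.5] hist [0 2 1 0 4 2 4 1 4 1 1 3]
top 70 118 [ 28.4 225.2] hist [1 2 0 3 1 3 2 2 2 4 2 1]
stake [ 456. -273.   24.] 285
```

View pics/9.png

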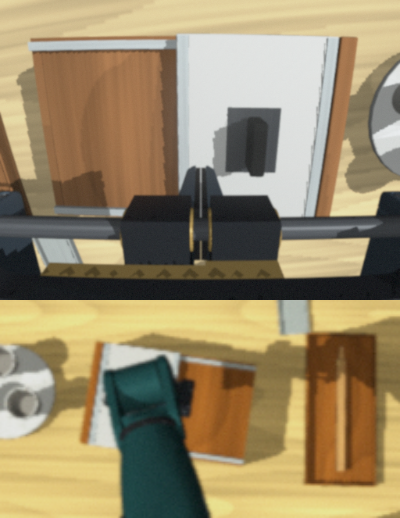

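Picture 9 shows the hatch against the frame end with no gap (the seam at x≈335 in the wrist view), and the stake flat in the tray (lower view, 342, 345→470). Everything checks out, so I'm handing in.

```bash
python3 -c "
from bench import robot
print(robot.hand_in())"
```

```text
the job is handed in; nothing more can be done
None
```

I moved the stake into the tray and pushed the hatch fully shut. I handed the job in at about 16 s of the 61 s allowed, with the arm clear of everything.

- **Stake:** I gripped it at its middle, lifted it off the rails and laid it flat along the tray's centre line. The check afterwards put it level, about y = −273.6 mm against a tray centre of −273.5 mm, and near the middle lengthwise. It was pressed onto the tray floor with a brief 41 N through the fingertips just before I let go, and it did not drop.
- **Hatch:** I pushed the grip with the fingers shut, at about 7 to 10 N while it slid. At the stop the force rose to 18 N along the track, about 9 mm of give against the 11 mm limit. The force rose about 2 N per mm there, which is what a fully shut hatch should give.
- **Final checks:** The grip had moved about 118 mm, against the 117.5 mm needed. No gap to the frame end shows in the last picture or the depth readings. The wrist force was back near zero.
- **Not checked:** I did not measure the pots, trowel, mister or timer again at the end. I saw no contact with any of them.

No check failed or disagreed.

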